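Latch the mint cassette case in the listening corner

TASK

The mint-green cassette case is packed: swing the steel hook on its lid closed, all the way home around its brass pin so that both lid flaps are locked, and let go of it. The orange case is still being filled, so leave its hook just as it is.

Things in the scene. Friction and masses are not known exactly. Their poses are not given: they have to be found in the camera images.
- mint_case: Mint-green case, 170 (x) x 240 (y) x 110 mm tall, fixed to the table, left or right, turned up to 40 deg; cream handle on its -x side. Origin: centre of underside, z up. Flat lid (top at z = 110 mm), two flaps that meet along y = 0. Hook pivot (upright axis) on the lid at x 0, y +45 mm; catch at x 0, y -45 mm: brass pin, 8 mm diameter, 14 mm high.
- mint_hook (a joint): Hook angle, rad. 0: home against its stop, hook along the case's -y, jaw around the pin. Grows as it opens, clockwise from above; at 1.57 it points to the case's -x. Starts at 0.7 to 1.5. Flat steel arm 4 mm thick, 106 mm long, 6 to 10 mm above the lid. Lightly stiff (under 1 N at the finger post); stays where it is left.
- mint_knob (a point): Centre of the top of the finger post on the mint case's hook: upright round black post, 16 mm diameter, on the arm 62 mm from the pivot, top 47 mm above the lid. Pinch it from above or push it sideways, with fingertips more than 14 mm above the lid to clear the pin.
- orange_knob (a point): The same point on the hook of the orange case, which has the same shape and sizes; its hook also stands open at some angle. Not to be moved.

How it is judged:
At the end, for the whole second after the job is handed in: The mint case's hook is at rest within 0.17 rad (10 degrees) of home, its jaw around the pin (value of joint mint_hook below 0.17 rad and velocity of joint mint_hook between -0.05 and 0.05 rad/s); the robot touches nothing.
It fails at once if the orange case's hook is moved (its finger post by more than 12 mm) (distance of orange_knob from where it was at the start of the episode above 0.012 m).
It also fails if it takes over 27 s, if anything falls off the work surface, if the arm or the gripper's body presses on something with over 40 N, if the wrist force passes 120 N, or if a joint passes its speed limit or range.

ROBOT

A 6-joint arm with a two-finger parallel gripper is mounted at the origin on the work surface. World frame = base frame: x ahead of the robot, y to its left, z up, the work surface at z = 0. Lengths are in m, angles in rad, forces in N, time in s.
With the tool pointing down it reaches from about 0.35 to 0.8 m from the base axis. Payload 7.3 kg.
Tool frame: the origin (TCP) lies between the finger pads; the fingertips stand 14 mm ahead of it and the grasp point (between the pads) lies 5 mm behind it; x points along the fingers, y is the direction in which the jaws open and shut, and the axes are right-handed (so a half turn about x gives the same grasp; the last joint's range is limited). The gripper opens to 85 mm and grips with 20 to 120 N. Pads are 22 mm wide; open, the fingers measure 114 mm over their backs; the gripper's body (76 mm by 85 mm) begins 54 mm behind the grasp point. The pads swing forward as they close: fully open they stand 13 mm farther back than shut.
Start: joints at [-0.146, 0.342, 1.524, -0, 1.275, -0.146], TCP at [0.525, 0, 0.245] pointing down, gripper open.
Joint ranges: [-2.53, 2.53], [-0.77, 2.02], [0.04, 2.7], [-1, 4.14], [0.28, 2.66], [-3.11, 3.11]. Speed limits (rad/s): [2.57, 2.57, 3.14, 3.14, 3.14, 3.14].

INTERFACE

Orientations are given as a unit quaternion [x, y, z, w].
In Python, from rig import sensors, optics, workorder gives the robot as it stands.
- The arm moves only by the shell command python3 -m creep 'ROWS' [OPENING] [FORCE]. ROWS is JSON, a list of rows, each a list of 4 numbers: the shift along the world's x, y, z in mm, then the turn about the world's z in rad. A call has 1 to 12 rows; each row shifts and turns the pose as measured when the row begins; what a row does not reach is not made up. A row lasts 1/8 s, in which the tool goes at most 62.5 mm and 10.7 degrees, less where a joint would pass 70% of its speed; a pose out of reach is approached as far as the arm can. A call with a gripper value outside its range is refused whole. OPENING is the opening, from 0 (shut) to 1 (fully open), set as the call begins (- or left out, the last holds). The fingers move at their own pace and stop on an object; FORCE is the grip in N (left out, the last holds). Time passes only in rows, so rows that do not move let the fingers close. It gives the time, the measured TCP pose, the force and the opening at its end, in the units of the state.
- sensors.read_state(): the state, without advancing time (a new reading comes with each control period).
- optics.snapshot(name): name is "scene" or "side" or "wrist"; returns a dict with "frame" (384x512x3 uint8, red, green, blue), "fx", "fy", "cx", "cy" (pixels), "position" and "attitude" of the camera in the world. Camera axes: x right, y up, looking along -z (the intrinsics and any distortion apply to the point x, -y, -z); pixel columns grow to the right and rows downward; lengths in m; the calibration is good to about 2 mm. A picture is of the moment at which its call begins. There is no depth.
- workorder.job_done(): hands the job in, once; it reports no verdict.
The state is a dict: "time_s": time; "joints": joint angles; "qd": joint speeds; "tau": joint torques, N m; "position": TCP position; "eef_rot": TCP orientation; "ft_force": force on the tool from outside, world axes, zero at the start; "ft_torque": the same for the moment, N m; "opening": finger opening in m.
Only numpy, scipy, OpenCV 4.12 (cv2) and the standard library are available. Lean on these libraries where they do the work, as an engineer would, in place of code of your own. Each camera call takes 0.05 s, during which the arm holds its last target.

## Working session

There is one attempt and no reset: what is moved stays moved. The work goes in short steps, Python scripts to look and compute and a shell command to move; the robot and the scene stay as the last step left them, time stands still between calls to the robot, and variables do not carry over. Pictures are saved under pics/ and viewed, and the job is handed in when it is done.

```bash
mkdir -p pics; cat > h.py <<'E'
from rig import sensors, optics, workorder
import numpy as np, cv2
from scipy.spatial.transform import Rotation as R
def snap(n,fn):
    s=optics.snapshot(n); cv2.imwrite('pics/'+fn,s['frame'][:,:,::-1]); return s
E
python3 - <<'E'
from h import *
import pickle
d={}
for n in ("scene","side","wrist"):
    s=snap(n,n+'0.png'); d[n]=s
    print({k:v for k,v in s.items() if k!='frame'})
pickle.dump(d,open('s0.pkl','wb'))
print(sensors.read_state())
E
```

```text
{'fx': 493.04327969648824, 'fy': 493.04327969648824, 'cx': 254.39748816977462, 'cy': 201.26251251743528, 'position': array([0.98451313, 0.50710757, 0.932257  ]), 'attitude': array([0.11881139, 0.3155709 , 0.87086576, 0.35761948])}
{'fx': 379.21343982286453, 'fy': 379.21343982286453, 'cx': 249.58261999175457, 'cy': 190.36624218803246, 'position': array([ 0.24065133, -0.45548332,  0.55948086]), 'attitude': array([ 0.41283675, -0.11803183, -0.23123847,  0.87301952])}
{'fx': 295.83881723127666, 'fy': 295.83881723127666, 'cx': 253.80473761666275, 'cy': 192.40274645081567, 'position': array([0.5245339 , 0.07892862, 0.37275818]), 'attitude': array([-1.54830041e-01,  1.27852750e-04, -8.30713132e-05,  9.87941109e-01])}
{'time_s': 0.15, 'joints': array([-1.45996562e-01,  3.42543769e-01,  1.52478326e+00,  2.96235573e-05,
        1.27539055e+00, -1.45992962e-01]), 'qd': array([-1.64606475e-03, -1.82330025e-03, -2.81327736e-03,  1.11907162e-04,
        1.54335685e-03,  1.76500466e-05]), 'tau': array([ 1.24654900e-03, -4.33907533e+01, -2.46148127e+01, -9.02174702e-05,
        5.71925848e-03,  3.60333468e-05]), 'position': array([5.24725839e-01, 7.29559500e-05, 2.44800415e-01]), 'eef_rot': array([ 0.49977369,  0.50032199, -0.50023227,  0.49967173]), 'ft_force': array([ 0.42353504,  0.06555911, -0.02568259]), 'ft_torque': array([-0.02672905, -0.02398562, -0.05175348]), 'opening': 0.0855003277802029}
```

View pics/scene0.png

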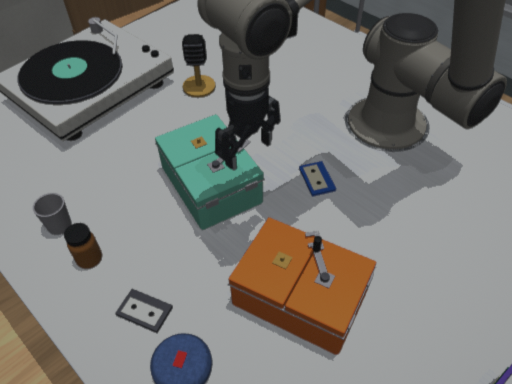

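View pics/side0.png

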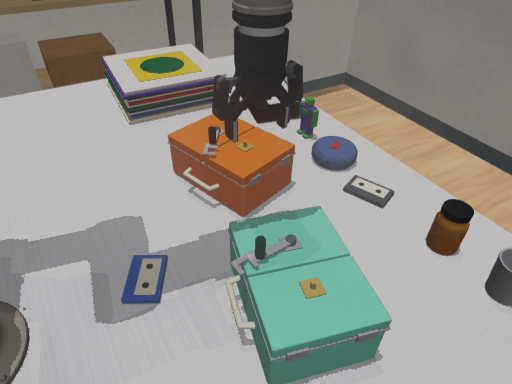

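View pics/wrist0.png

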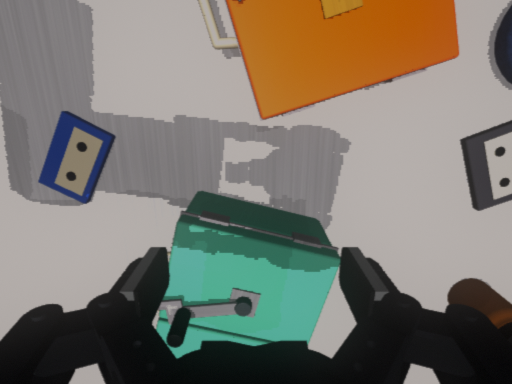

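The scene view shows the mint case on the right of the robot (y<0), with the arm above it hiding part of the hook. In the side view the mint pivot is at about (291,240), the knob top at (260,241) and the pin at (313,287). The orange case is to the left. I'll zoom in to measure these.

```bash
python3 - <<'E'
import cv2
a=cv2.imread('pics/side0.png')[200:370,215:390]
b=cv2.imread('pics/wrist0.png')[270:370,130:300]
cv2.imwrite('pics/z1.png',cv2.resize(a,None,fx=3.4,fy=3.4,interpolation=cv2.INTER_CUBIC))
cv2.imwrite('pics/z2.png',cv2.resize(b,None,fx=4,fy=4,interpolation=cv2.INTER_CUBIC))
E
```

```text
(no output)
```

View pics/z1.png

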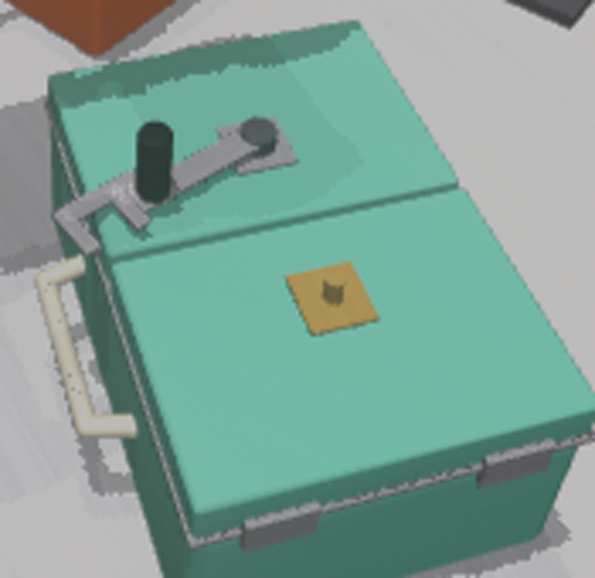

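View pics/z2.png

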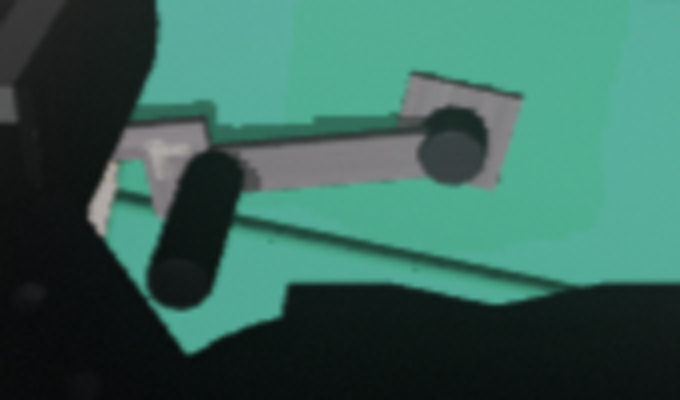

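```bash
cat >> h.py <<'E'
def ray(s,u,v):
    d=np.array([(u-s['cx'])/s['fx'],-(v-s['cy'])/s['fy'],-1.0])
    return np.array(s['position']),R.from_quat(s['attitude']).apply(d)
def onz(s,u,v,z):
    p,d=ray(s,u,v); return p+d*(z-p[2])/d[2]
def two(a,b):
    (p,d),(q,e)=a,b; A=np.c_[d,-e]; t=np.linalg.lstsq(A,q-p,rcond=None)[0]
    x,y=p+t[0]*d,q+t[1]*e; return (x+y)/2,np.linalg.norm(x-y)
def proj(s,P):
    c=R.from_quat(s['attitude']).inv().apply(np.array(P)-s['position'])
    return s['cx']+s['fx']*c[0]/-c[2], s['cy']+s['fy']*c[1]/c[2]
E
python3 - <<'E'
from h import *
import pickle
np.set_printoptions(precision=4,suppress=True)
d=pickle.load(open('s0.pkl','rb')); S,W=d['side'],d['wrist']
f=lambda x,y:(x/3.4+215,y/3.4+200)
g=lambda x,y:(x/4+130,y/4+270)
for n,p,z in [('knobtop',(155,131),.157),('knobbase',(154,193),.12),('pivplate',(258,146),.111),('pinplate',(331,297),.111),('seamL',(108,260),.11),('seamR',(458,188),.11),('c',(50,78),.11),('c',(358,20),.11),('c',(595,405),.11),('c',(190,515),.11)]:
    print(n,onz(S,*f(*p),z))
print('W knobtop',onz(W,*g(181,285),.157),'pivplate',onz(W,*g(460,130),.111))
print(two(ray(S,*f(155,131)),ray(W,*g(181,285))))
P=onz(S,*f(258,146),.111);Q=onz(S,*f(331,297),.111);K=onz(S,*f(155,131),.157)
a=(Q-P)[:2];b=(K-P)[:2];print(np.linalg.norm(a),np.linalg.norm(b),np.degrees(np.arctan2(a[1],a[0])),np.degrees(np.arctan2(b[1],b[0])))
E
```

```text
knobtop [ 0.4521 -0.1345  0.157 ]
knobbase [ 0.4515 -0.1371  0.12  ]
pivplate [ 0.5137 -0.1299  0.111 ]
pinplate [ 0.4911 -0.2158  0.111 ]
seamL [ 0.4194 -0.1523  0.11  ]
seamR [ 0.5795 -0.1956  0.11  ]
c [ 0.45   -0.0405  0.11  ]
c [ 0.6123 -0.0809  0.11  ]
c [ 0.5508 -0.3072  0.11  ]
c [ 0.3884 -0.2665  0.11  ]
W knobtop [ 0.4527 -0.1333  0.157 ] pivplate [ 0.5151 -0.1273  0.111 ]
(array([ 0.4525, -0.134 ,  0.1563]), np.float64(8.745948291046283e-05))
0.08878496099274992 0.06173199559998625 -104.73736568877561 -175.70592887325586
```

The two views agree to about 1 mm. The pivot is at (0.514, -0.129), the knob at (0.4525, -0.134) and the case yaw is about -14.7°, which puts the hook about 1.24 rad open. The knob's home position is about (0.498, -0.189). I'll cage the post with the jaws along its tangent and sweep it round. First I move above it.

```bash
python3 -m creep '[[-9,-17,0,-0.185],[-9,-17,0,-0.185],[-9,-17,0,-0.185],[-9,-17,0,-0.185],[-9,-17,0,-0.185],[-9,-17,0,-0.185],[-9,-17,0,-0.185],[-9,-17,0,-0.185]]' 1; python3 - <<'E'
from h import *
s=sensors.read_state(); r=R.from_quat(s['eef_rot']).as_matrix()
print(s['position'],s['joints'],r.round(3)); print('jaw',np.degrees(np.arctan2(r[1,1],r[0,1])))
E
```

```text
time_s: 1.15
position: [0.4494, -0.1383, 0.2424]
eef_rot: [-0.706, -0.026, 0.707, -0.022]
ft_force: [-0.2, -0.1, 0.3]
opening: 0.0854
[ 0.44943528 -0.13834613  0.24242946] [-0.46411728  0.24648219  1.66854391  0.0037924   1.23100047  1.0381865 ] [[-0.002  0.067 -0.998]
 [ 0.005 -0.998 -0.067]
 [-1.    -0.005  0.002]]
jaw -86.1488483324437
```

```bash
python3 -m creep '[[3,4,-20,0],[0,0,-26,0],[0,0,-26,0],[0,0,-20,0],[0,0,-4,0]]' 1; python3 - <<'E'
from h import *
snap('side','side1.png');snap('wrist','wrist1.png')
E
```

```text
time_s: 1.78
position: [0.4515, -0.1356, 0.1437]
eef_rot: [-0.706, -0.024, 0.708, -0.02]
ft_force: [-0.7, 0.2, 0.2]
opening: 0.0855
```

View pics/side1.png

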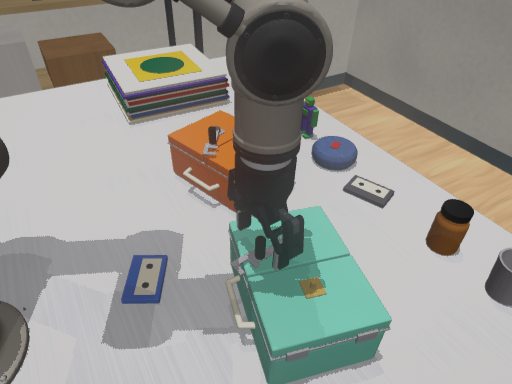

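View pics/wrist1.png

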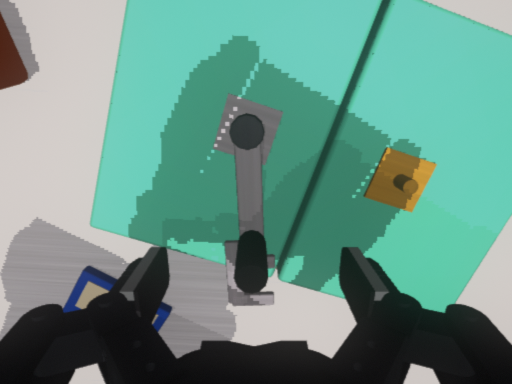

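The wrist view shows the post at about (252,262), centred between the open jaws at (155,290) and (350,290). The side view agrees. I'll close to a loose cage.

```bash
python3 -m creep '[[0,0,0,0],[0,0,0,0],[0,0,0,0],[0,0,0,0]]' 0.3 20; python3 - <<'E'
from h import *
s=snap('wrist','wrist2.png')
st=sensors.read_state();p=st['position']
P=np.array([.514,-.129]);k=.062
for a in np.arange(-175.7,-100,10): print(round(a,1),(P+k*np.array([np.cos(np.radians(a)),np.sin(np.radians(a))])).round(4))
E
```

```text
time_s: 2.38
position: [0.4534, -0.1364, 0.1471]
eef_rot: [0.708, 0.023, -0.705, 0.021]
ft_force: [1.1, -0.7, -0.7]
opening: 0.0257
-175.7 [ 0.4522 -0.1336]
-165.7 [ 0.4539 -0.1443]
-155.7 [ 0.4575 -0.1545]
-145.7 [ 0.4628 -0.1639]
-135.7 [ 0.4696 -0.1723]
-125.7 [ 0.4778 -0.1793]
-115.7 [ 0.4871 -0.1849]
-105.7 [ 0.4972 -0.1887]
```

View pics/wrist2.png

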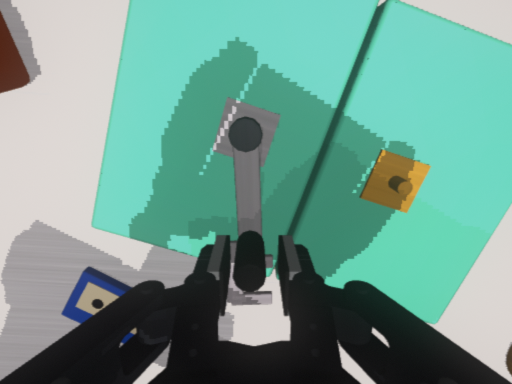

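The post is caged with a 26 mm opening. I'll sweep the first part of the arc.

```bash
python3 -m creep '[[2,-11,0,0.175],[4,-10,0,0.175],[5,-9,0,0.175],[7,-8,0,0.175]]'; python3 - <<'E'
from h import *
s=sensors.read_state(); r=R.from_quat(s['eef_rot']).as_matrix()
print('jaw',np.degrees(np.arctan2(r[1,1],r[0,1])))
snap('wrist','wrist3.png')
E
```

```text
time_s: 2.92
position: [0.4711, -0.1739, 0.1471]
eef_rot: [0.654, 0.272, -0.653, 0.268]
ft_force: [-0.3, 1.5, -0.1]
opening: 0.0259
jaw -45.07194036649642
```

View pics/wrist3.png

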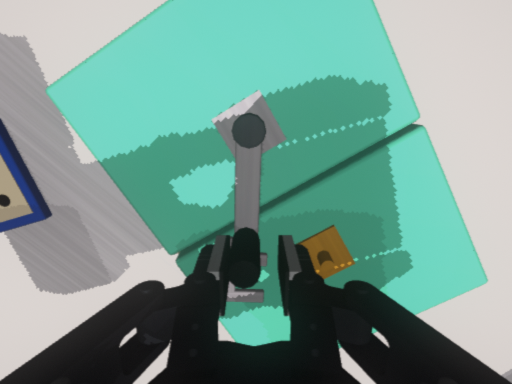

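The post follows the trailing (left) finger, and the hook is about halfway round. I'll go on to home.

```bash
python3 -m creep '[[7,-6,0,0.175],[9,-5,0,0.175],[10,-4,0,0.175],[4,-1,0,0.02],[2,-1,0,0]]'; python3 - <<'E'
from h import *
s=sensors.read_state(); r=R.from_quat(s['eef_rot']).as_matrix()
print('jaw',np.degrees(np.arctan2(r[1,1],r[0,1])))
snap('wrist','wrist4.png')
E
```

```text
time_s: 3.6
position: [0.5022, -0.1907, 0.1465]
eef_rot: [-0.554, -0.442, 0.556, -0.434]
ft_force: [-6.8, 3.3, 5.7]
opening: 0.0255
jaw -13.436171541420233
```

View pics/wrist4.png

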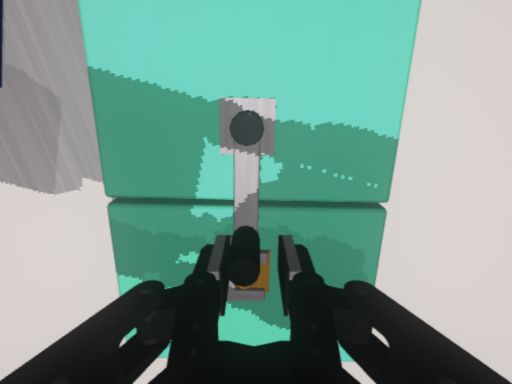

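The force rose to about 7.5 N against the motion and the arm lies square to the seam, so the hook is at its stop. I'll give it one small extra nudge to confirm, then open.

```bash
python3 -m creep '[[2,-1,0,0],[0,0,0,0]]'; python3 -m creep '[[-3,1,0,0],[0,0,0,0],[0,0,0,0],[0,0,0,0]]' 0.9; python3 -m creep '[[0,0,25,0],[0,0,30,0],[0,0,40,0],[-10,30,30,0],[-20,40,0,0],[-20,40,0,0],[0,0,0,0]]'; python3 - <<'E'
from h import *
import pickle
d={n:snap(n,n+'5.png') for n in('wrist','side','scene')}
pickle.dump(d,open('s5.pkl','wb'))
a=cv2.imread('pics/side5.png')[200:370,215:390]
cv2.imwrite('pics/z5.png',cv2.resize(a,None,fx=3.4,fy=3.4,interpolation=cv2.INTER_CUBIC))
E
```

```text
time_s: 3.9
position: [0.5017, -0.1906, 0.1464]
eef_rot: [-0.555, -0.441, 0.558, -0.431]
ft_force: [0.3, 0.2, 1.0]
opening: 0.0259
time_s: 4.4
position: [0.499, -0.1895, 0.1466]
eef_rot: [-0.556, -0.44, 0.559, -0.43]
ft_force: [-0.2, 0.6, 0.4]
opening: 0.0769
time_s: 5.28
position: [0.4476, -0.077, 0.2751]
eef_rot: [-0.558, -0.439, 0.559, -0.429]
ft_force: [1.2, 0.2, 0.7]
opening: 0.0766
```

View pics/z5.png

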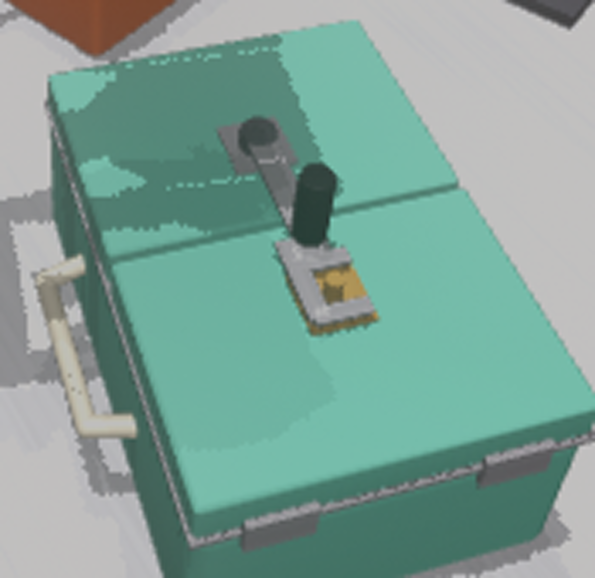

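View pics/scene5.png

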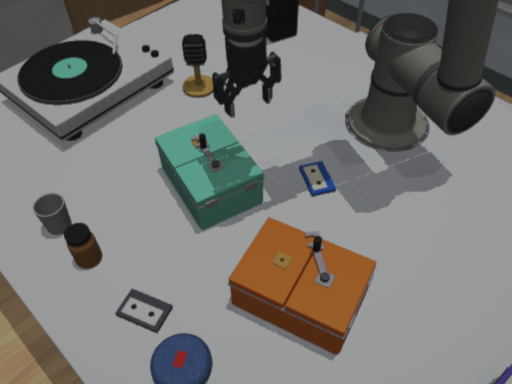

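```bash
python3 - <<'E'
from h import *
import pickle
S=pickle.load(open('s5.pkl','rb'))['side']
f=lambda x,y:(x/3.4+215,y/3.4+200)
P=onz(S,*f(258,146),.111)[:2]; 
for p,z in (((318,176),.157),((309,238),.12)):
    K=onz(S,*f(*p),z)[:2]
    b=K-P; print(K,np.linalg.norm(b),np.radians(-104.74-np.degrees(np.arctan2(b[1],b[0]))))
a=pickle.load(open('s0.pkl','rb'))['scene']['frame'];c=pickle.load(open('s5.pkl','rb'))['scene']['frame']
print('orange knob region diff',np.abs(a[225:290,295:345].astype(int)-c[225:290,295:345]).max())
s=sensors.read_state();print(s['time_s'],abs(s['qd']).max(),s['ft_force'])
E
```

```text
[ 0.49773722 -0.18932118] 0.061510143601883865 0.005207454167960091
[ 0.4965883  -0.19137264] 0.06379205711072282 0.014257168300652228
orange knob region diff 8
5.425 0.014408692852471903 [0.0989744  0.11609144 0.20542983]
```

The hook measures 0.01 rad from home with its jaw around the pin. The orange hook hasn't moved, and the gripper is clear, so I'm handing in.

```bash
python3 -c "
from rig import workorder; print(workorder.job_done())"
```

```text
the job is handed in; nothing more can be done
None
```

The mint case's hook is closed around its brass pin and released, and I handed the job in at about 5.4 s of the 27 s allowed. I caged the finger post loosely between the fingers, swept it about 71° round to its stop (wrist force peaked near 10 N in the readings), then opened and lifted clear.

**Last checks:**
- **Mint hook:** the side view puts it about 0.01 rad from home (limit 0.17), with its jaw around the pin.
- **Orange hook:** that area of the scene picture is unchanged from the start.
- **Robot:** the gripper is well clear above the lid and the wrist force is near zero.

A small extra nudge at the stop neither moved the hook nor raised the force, so it gave no further proof of the stop. No other check failed or disagreed.

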